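# Swing the bench magnifier over the petri dish and lock it

## Robot

A 6-joint arm with a two-finger parallel gripper is mounted at the origin on a cart in front of the work surface, level with it; the furniture and walls round the work are solid. World frame = base frame: x ahead of the robot, y to its left, z up, the work surface at z = 0. Lengths are in mm, angles in degrees, forces in N, time in s.
With the tool pointing down it reaches from about 275 to 825 mm from the base axis. Payload 4.9 kg.
Tool frame: the origin (TCP) lies on the centre line of the jaws, within the pads' length; the fingertips stand 14 mm ahead of it and the grasp point (between the pads) lies 5 mm behind it; z points along the fingers, y is the line along which they close (so a half turn about z gives the same grasp; the last joint's range is limited). The gripper opens to 85 mm and grips with 20 to 120 N. Pads are 22 mm wide; open, the fingers measure 114 mm over their backs; the gripper's body (76 mm by 85 mm) begins 54 mm behind the grasp point. The pads swing forward as they close: fully open they stand 13 mm farther back than shut.
Start: joints at [-82.345, 18.69, -11.035, 60.275, 0, 82.311], TCP at [145.547, -530.41, 245.281] pointing down, gripper open.
Joint ranges: [-152.03, 152.03], [-55.5, 102.48], [-74.3, 77.21], [-110.64, 120.58], [-84.22, 78.4], [-180, 180]. Speed limits (degrees/s): [147.25, 147.25, 180, 180, 180, 180].

## Interface

Orientations are given as [roll, pitch, yaw] about the fixed x, y, z axes, in that order (R = Rz(yaw) Ry(pitch) Rx(roll)).
In Python, from bench import bot gives the robot as it stands. The module is installed in compiled form; this text tells all that it offers.
- The arm moves only by the shell command python3 -m handwheel 'ROWS'. ROWS is JSON, a list that holds one entry, the list of rows, each a list of 5 numbers: the finger opening in m, from 0 to 0.0854, then the shift along the tool's x, y, z in m, then the turn about the tool's z in degrees. In form: [[[jaw, tx, ty, tz, twist], ...]]. A call has 1 to 12 rows; each row is the pose to reach, as a shift and turn from the pose commanded when the call began, along the tool's axes at that moment; what a row does not reach only later rows make up. A row lasts 1/12 s, in which the tool goes at most 41.7 mm and 7.16 degrees, less where a joint would pass 70% of its speed; a pose out of reach is approached as far as the arm can. A call with a gripper value outside its range is refused whole. The fingers move at their own pace and stop on an object; the grip force is fixed at half the most. Time passes only in rows, so rows that repeat a pose let the fingers close. It gives the time, the measured TCP pose, the force, the opening and the grip force at its end, in the units of the state.
- bot.observe(): the state, without advancing time (a new reading comes with each control period).
- bot.capture(name): name is "scene" or "top"; returns a dict with "pixels" (384x512x3 uint8, red, green, blue), "camera_matrix" (3x3 intrinsics, pixels), "D" ([k1, k2, p1, p2, k3] as OpenCV has them; the pictures are not rectified), "camera_from_world" (4x4, takes a point from world to camera coordinates). Camera axes: x right, y up, looking along -z (the intrinsics and any distortion apply to the point x, -y, -z); pixel columns grow to the right and rows downward; lengths in mm; the calibration is good to about 2 mm. A picture is of the moment at which its call begins. There is no depth.
- bot.finish_job(): hands the job in; it is judged then, once.
The state is a dict: "time_s": time; "joint_pos": joint angles; "qvel": joint speeds; "joint_torque": joint torques, N m; "eef_pos": TCP position; "eef_rot": TCP orientation; "force": force on the tool from outside, world axes, zero at the start; "moment": the same for the moment, N m; "opening": finger opening in mm; "grasp_force": force on a finger pad.
Only numpy, scipy, OpenCV 4.12 (cv2) and the standard library are available. Lean on these libraries where they do the work, as an engineer would, in place of code of your own. Each camera call takes 0.05 s, during which the arm holds its last target. There are 200 camera calls.

## Task

Swing the bench magnifier's lens over the petri dish and lock it there: pull up its spring plunger and twist it so that it stays out by itself when let go, turn the arm, then twist the plunger back and see that its pin drops fully home in the arm's notch beside the dish. Leave the dish, the specimen cup and the other things lying about where they are.

Things in the scene. Friction and masses are not known exactly. Their poses are not given: they have to be found in the camera images.
- magnifier: Base of the bench magnifier: grey plate 190 x 150 x 12 mm, fixed. Origin: on the worktop under the swivel axis; +x points to where the lens stands at the start, z up. On its -x side, 58 mm from the axis, a grey bracket (top 58 mm high, 32 mm wide) reaches over the steel index disc (132 mm across, top 38 mm high) and carries the upright plunger.
- pivot (a point): Point on the vertical swivel axis, 80 mm above the worktop (top of the hub; only the peg and the plunger stand higher). The disc turns with the arm and has three notches 10 mm wide in its rim for the 8 mm pin: the start notch and one to either side, for lens positions roughly 0.65 to 0.9 rad away. The lens serves the dish in one of the side notches.
- lens_arm (a joint): Angle of the lens arm and disc about the vertical swivel axis, rad, positive anticlockwise seen from above, 0 at the start (locked), range -1.1 to 1.1. It rubs lightly and stays where it is left. The exact angle of the dish's notch is not known: it lies within 0.15 rad of the angle at which the arm points straight at the dish's centre.
- swing_peg (a point): Black round upright peg on the arm, 16 mm diameter, from 80 to 128 mm above the worktop, 100 mm from the swivel axis: the handle for swinging the arm. The point is on the peg's axis at 112 mm height.
- lens_centre (a point): Centre of the round lens at the end of the arm, 165 mm from the swivel axis, 75 mm above the worktop; black ring 82 mm outside diameter, from 70 to 80 mm high.
- plunger_grip (a point): Middle of the plunger's black T-shaped grip: a bar 36 mm long, 12 mm thick, 22 mm high, at the start 89 to 111 mm above the worktop with its centre at 100 mm; free of other things down to 76 mm height. Its x axis runs along the 36 mm bar, z up; it rises and turns with the plunger.
- plunger (a joint): Lift of the plunger, m: 0 fully home (pin in a notch, arm locked), about 0.010 with the pin riding on the disc between notches, about 0.013 parked (twisted, resting on the slotted collar), 0.018 at the upper stop. A spring presses it down: 6 N at 0, 9.6 N at the upper stop.
- plunger_knob (a joint): Twist of the T-grip, rad, positive anticlockwise from above, 0 with the bar pointing at the swivel axis; range -1.3 to 1.3, either way serves. Turns only when lifted over 0.013 m; let go beyond about 0.3 rad it stays parked, near 0 it drops into the collar's slot. Off a notch its pin then rides on the disc and snaps in when the arm is turned slowly over the notch.
- petri_dish: Round clear petri dish with cover, 60 mm diameter, 14 mm high, loose on the worktop beside the magnifier, left or right of it. Origin: centre of its underside.
- specimen_cup: Round pale specimen cup with a yellow lid, 58 mm across, 50 mm high, loose, on the magnifier's other side. Origin: at its underside, 3 mm off its axis.
- forceps: Steel forceps 130 x 20 x 10 mm lying on the worktop. Origin: centre of the underside.
- marker: Marker pen 135 mm long, 17 mm thick, lying on the worktop. Origin: centre of the underside.
Mind the look-alikes: they are no part of the job. Of the things that look like the petri_dish, take the one that is farthest to the robot's left at the start.

How it is judged:
By the outcome, as a careful person would: the job done as asked, in the order asked, and still so for the second after the job is handed in, with the robot touching nothing.
It also fails if it takes over 61 s, if anything falls off the work surface, if the arm or the gripper's body presses on something with over 40 N, if the wrist force passes 120 N, or if a joint passes its speed limit or range.

## Working session

There is one attempt and no reset: what is moved stays moved. The work goes in short steps, Python scripts to look and compute and a shell command to move; the robot and the scene stay as the last step left them, time stands still between calls to the robot, and variables do not carry over. Pictures are saved under pics/ and viewed, at most 10 in all, crops included, and the job is handed in when it is done.

```bash
mkdir -p pics
cat > h.py <<'E'
import numpy as np, cv2
from bench import bot
def cap(n):
    c=bot.capture(n); return c
def ray(c,uv,z):
    K=np.array(c["camera_matrix"],float);D=np.array(c["D"],float);T=np.array(c["camera_from_world"],float)
    p=cv2.undistortPoints(np.array(uv,float).reshape(-1,1,2),K,D).reshape(-1,2)
    d=np.c_[p[:,0],-p[:,1],-np.ones(len(p))]@T[:3,:3]
    o=-T[:3,:3].T@T[:3,3]
    return o+d*((z-o[2])/d[:,2])[:,None]
def save(c,n,box=None,s=1):
    im=c["pixels"][...,::-1]
    if box: im=im[box[1]:box[3],box[0]:box[2]]
    cv2.imwrite("pics/"+n,cv2.resize(im,None,fx=s,fy=s,interpolation=cv2.INTER_CUBIC))
E
python3 - <<'E'
from h import *
for n in("top","scene"):
    c=cap(n);save(c,n+"1.png",None,1.5);T=np.array(c["camera_from_world"]);print(n,-T[:3,:3].T@T[:3,3])
    np.save(n+".npy",c,allow_pickle=True)
s=bot.observe();print(s)
E
```

```text
top [ 387.00620251   88.39566238 1203.54836376]
scene [277.31351431 663.01771609 617.126146  ]
{'time_s': 0.1, 'joint_pos': array([-8.23430214e+01,  1.87295653e+01, -1.10826168e+01,  6.02749861e+01,
        1.36855923e-03,  8.23089423e+01]), 'qvel': array([-0.13800341, -0.1166344 ,  0.12376798,  0.06263084,  0.04885987,
        0.05010521]), 'joint_torque': array([-8.12639701e-05, -4.44241083e+01,  2.63037425e+01,  7.92569452e-03,
       -2.06159716e-04,  2.39483377e-06]), 'eef_pos': array([ 145.51153146, -529.91651179,  244.58884427]), 'eef_rot': array([-1.79913799e+02, -1.30220899e-02,  1.53480255e+01]), 'force': array([ 0.20844171, -0.30695206, -0.07290446]), 'moment': array([ 0.04916226,  0.00742013, -0.06809819]), 'grasp_force': 0.0, 'opening': 85.06619823066747}
```

View pics/top1.png

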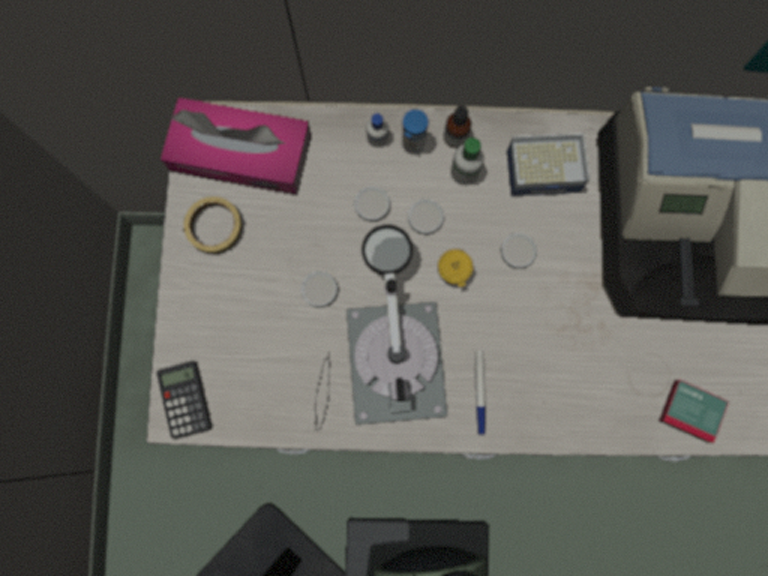

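View pics/scene1.png

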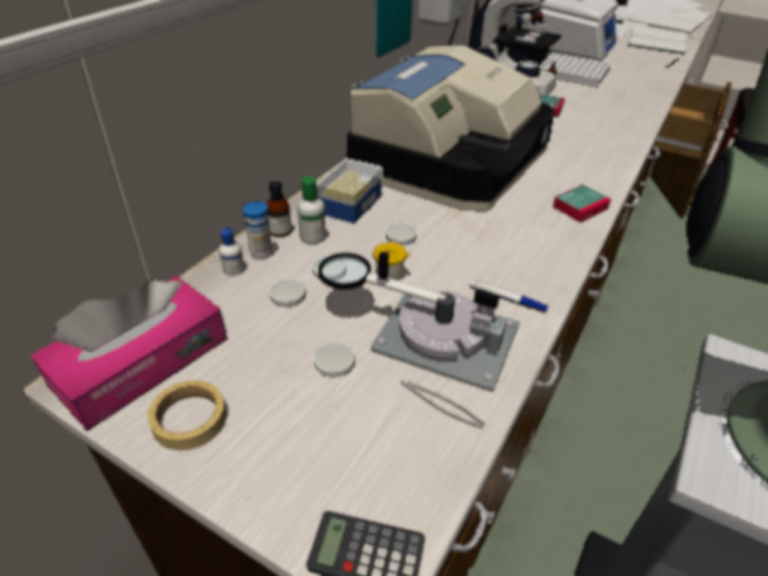

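The top view has x up and y to the left. The target dish is at (321,289), the lens at (387,249), the peg at (391,286), the hub at (397,354) and the T-grip near (401,388). The cup is on the right, with the forceps at (323,390) and the marker at (481,390). I'll measure these properly.

Run:
```python
from h import *
c=np.load("top.npy",allow_pickle=True).item()
s=1.5
for n,uv,z in[("dish",(321,289),14),("hub",(397,354),80),("peg",(391,284),128),("lens",(387,249),80),("grip",(401,386),111),("forcA",(328,353),8),("forcB",(318,428),8),("cup",(456,266),50)]:
    print(n,ray(c,[np.array(uv)/s],z)[0].round(1))
# dark blobs
im=c["pixels"];save(c,"crop.png",(210,150,310,290),4)
g=im.max(2);print(g[225:285:2,250:284:1][:, ::2])
```

```text
dish [617.6 202.   14. ]
hub [506.   74.5  80. ]
peg [605.8  86.5 128. ]
lens [671.9  94.1  80. ]
grip [455.2  67.8 111. ]
forcA [512.3 186.6   8. ]
forcB [390.3 198.1   8. ]
cup [654.1 -18.   50. ]
[[144 143 142 142 142 148 169 166 129  84 132 142 145 143 140 146 147]
 [146 145 145 144 139 144 168 168 139  73 113 142 142 146 140 139 144]
 [147 146 142 142 143 138 166 170 137  77 116 144 143 145 141 140 142]
 [145 147 144 142 139 108 151 168 120  71 109 145 144 147 143 142 146]
 [145 148 144 142 120  78 143 163 121  67  81 123 146 146 145 141 137]
 [145 146 146 141 103  71  97 102  86  72  69  98 140 142 141 142 139]
 [142 146 146 142 104  67  70  69  72  68  67  87 136 147 140 141 140]
 [145 148 143 143 127  69  72  71  68  54  76 115 141 145 143 141 137]
 [146 149 146 142 143 106  66  56  68  93 125 141 148 145 145 142 138]
 [147 149 147 143 146 147 134 127 135 147 145 146 143 149 145 139 135]
 [145 147 149 144 149 148 147 143 146 144 145 145 146 145 144 143 141]
 [145 147 147 146 144 148 148 146 148 144 143 145 144 143 140 142 143]
 [138 148 145 146 144 148 145 149 147 149 147 147
[... 529 characters left out ...]
117 112 110 100 129  98  41  37  58  63  62  69 104 111 114]
 [115 117 115 116 113 103 111  92  72  71  80  87  66  66 108 114 111]
 [118 115 117 117 108  98 113 117 116 117 112 110  71  71 107 112 114]
 [113 116 116 116 111 105 113 114 116 117 110 113  77  70 107 114 113]
 [114 112 114 111 115 118 117 115 106 106 103 103  91  86 109 115 113]
 [116 115 118 118 119 108  97  97 100 103 106 107 112 114 112 111 113]
 [113 113 116 117 118 117 116 115 116 115 115 116 112 113 110 113 111]
 [112 115 113 113 114 112 111 112 113 106 105 103 109 117 118 118 120]
 [103 113 119 115 121 114 114 134 138 134 138 138 141 151 149 151 149]
 [141 147 148 149 151 150 148 149 149 150 148 151 147 147 147 148 149]]
```

View pics/crop.png

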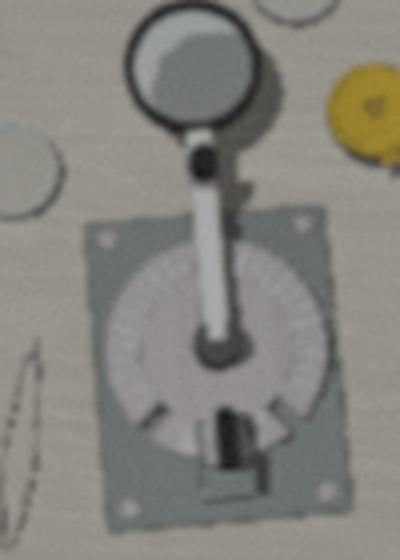

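Run:
```python
from h import *
c=np.load("top.npy",allow_pickle=True).item();d=np.load("scene.npy",allow_pickle=True).item()
f=lambda l:np.array(l,float)/4+[210,150]
P=ray(c,f([(83,227),(325,206),(352,512),(108,531)]),12)
print(P.round(1),P.mean(0))
for a,b in((1,0),(2,3),(3,0),(2,1)):
    v=P[b]-P[a];print(np.degrees(np.arctan2(v[1],v[0])),np.linalg.norm(v))
print("lens",ray(c,f([(193,67)]),80),"peg",ray(c,f([(204,161)]),128),"hub",ray(c,f([(219,345)]),80),"grip",ray(c,f([(230,437)]),111))
# dish fit by brightness in crop
im=c["pixels"];save(c,"c2.png",(195,170,235,210),10)
save(d,"s2.png",(200,150,370,270),4.5)
```

```text
[[583.6 159.2  12. ]
 [600.6   9.7  12. ]
 [413.3  -9.3  12. ]
 [398.2 137.7  12. ]] [498.93650384  74.33464877  12.        ]
96.51103910880751 150.4470737944447
95.86080152394995 147.70459390796051
6.632275741042052 186.60432248304699
5.7937718085719885 188.2948910312224
lens [[670.07716841  93.48175727  80.        ]] peg [[603.76353958  85.70397021 128.        ]] hub [[505.45057328  74.28410837  80.        ]] grip [[450.93359207  67.34790419 111.        ]]
```

View pics/s2.png

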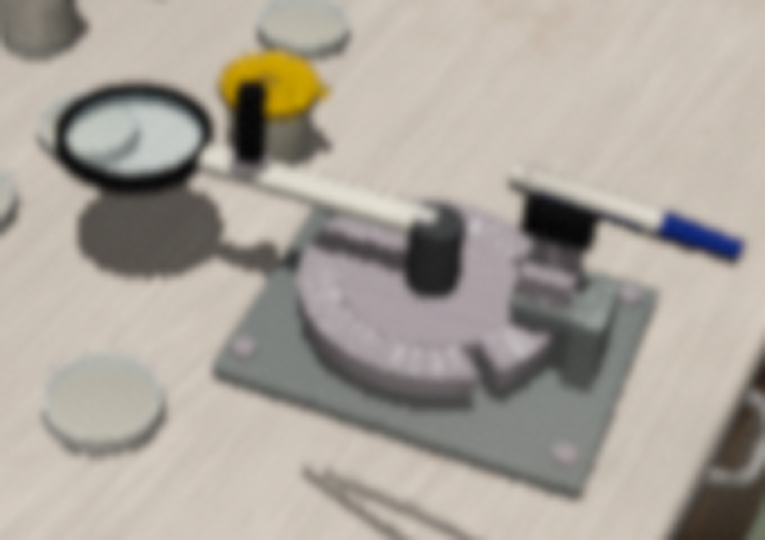

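The grip, hub and peg agree on an axis near (505,74), with the arm heading about 6.6°. Next I'll estimate the dish-side notch angle and check the grip position with the scene view.

```bash
python3 - <<'E'
from h import *
c=np.load("top.npy",allow_pickle=True).item();d=np.load("scene.npy",allow_pickle=True).item()
f=lambda l:np.array(l,float)/4+[210,150]
g=lambda l:np.array(l,float)/4.5+[200,150]
for P in(ray(c,f([(155,414),(282,409)]),38),ray(d,g([(480,360)]),38)):
    v=P[:,:2]-[505,74.3];print(P.round(1),np.hypot(*v.T),186.6-np.degrees(np.arctan2(v[:,1],v[:,0]))%360)
print("scene grip",ray(d,g([(559,219)]),100),"hub",ray(d,g([(437,212)]),80),"peg",ray(d,g([(252,88)]),128),"lens",ray(d,g([(134,135)]),77))
E
python3 -m handwheel '[[[0.085,0.04,-0.035,0,-7],[0.085,0.07,-0.065,0,-14],[0.085,0.1,-0.1,0,-21],[0.085,0.13,-0.13,0,-28],[0.085,0.16,-0.16,0,-35],[0.085,0.19,-0.19,0,-42],[0.085,0.21,-0.22,0,-49],[0.085,0.23,-0.25,0,-56],[0.085,0.26,-0.28,0,-63],[0.085,0.28,-0.31,0,-70],[0.085,0.3,-0.33,0,-77],[0.085,0.32,-0.35,0,-84]]]'
```

```text
[[467.7 110.8  38. ]
 [472.6  35.4  38. ]] [52.23300562 50.65540423] [ 51.00599363 -43.61924444]
[[463.4 111.5  38. ]] [55.83660087] [48.40576218]
scene grip [[450.24508178  67.34034785 100.        ]] hub [[509.7098848   70.77235348  80.        ]] peg [[605.14096318  87.50847889 128.        ]] lens [[670.24842262  94.49620927  77.        ]]
time_s: 1.1
eef_pos: [361.6, -105.9, 245.2]
eef_rot: [-180.0, -0.0, 99.8]
force: [0.7, -0.2, -0.8]
opening: 84.9
grasp_force: 0.0
```

```bash
python3 -m handwheel '[[[0.085,0.015,0.01,0,-7],[0.085,0.035,0.025,0,-14],[0.085,0.055,0.04,0,-21],[0.085,0.075,0.055,0.01,-28],[0.085,0.095,0.07,0.02,-35],[0.085,0.11,0.08,0.03,-42],[0.085,0.125,0.09,0.04,-49],[0.085,0.14,0.1,0.05,-56],[0.085,0.15,0.11,0.06,-63],[0.085,0.1588,0.1159,0.07,-70],[0.085,0.1588,0.1159,0.08,-77],[0.085,0.1588,0.1159,0.09,-84]]]'
python3 -m handwheel '[[[0.045,0,0,0,-3.25],[0.045,0,0,0,-3.25],[0.045,0,0,0,-3.25],[0.045,0,0,0,-3.25]]]'
python3 - <<'E'
from h import *
c=cap("scene");save(c,"s3.png",(200,110,370,270),4.5)
print(bot.observe()["joint_pos"])
E
```

```text
time_s: 2.1
eef_pos: [450.0, 68.0, 154.5]
eef_rot: [180.0, -0.0, -176.2]
force: [0.5, -0.4, -0.1]
opening: 84.9
grasp_force: 0.0
time_s: 2.43
eef_pos: [450.2, 67.2, 155.4]
eef_rot: [-180.0, 0.0, -173.5]
force: [0.5, -0.3, 0.2]
opening: 44.9
grasp_force: 0.0
[-8.09660678e-01  1.38406841e+01 -3.23038578e+01  4.38290666e+01
  5.77099557e-04 -7.33502161e+00]
```

View pics/s3.png

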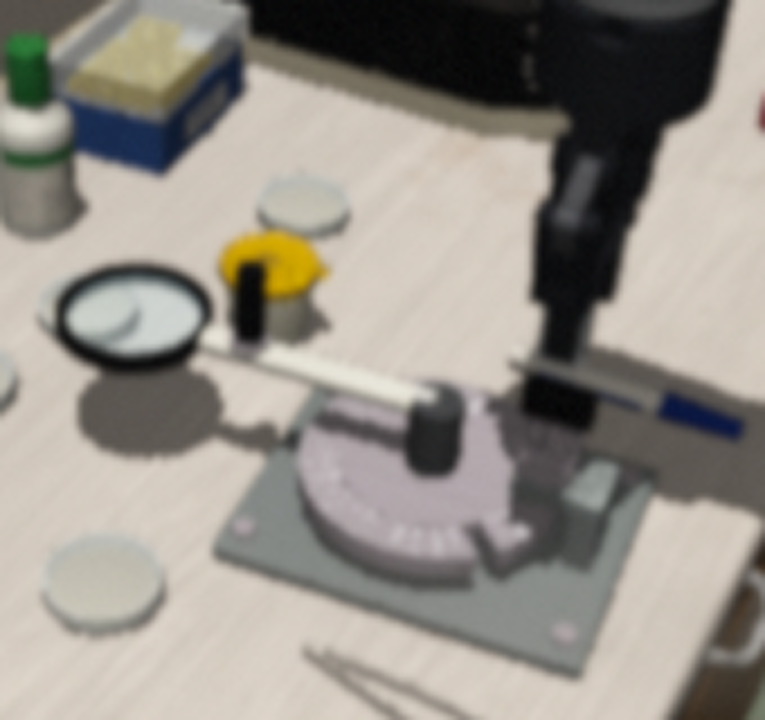

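The fingers stand above the T-grip in line with it. Now I'll descend and close.

```bash
python3 -m handwheel '[[[0.045,0,0,0.02,0],[0.045,0,0,0.035,0],[0.045,0,0,0.048,0],[0.045,0,0,0.06,0],[0.045,0,0,0.06,0]]]'
python3 -m handwheel '[[[0.03,0,0,0,0],[0.02,0,0,0,0],[0.014,0,0,0,0],[0.006,0,0,0,0],[0.006,0,0,0,0],[0.006,0,0,0,0]]]'
```

```text
time_s: 2.9
eef_pos: [448.8, 67.2, 93.8]
eef_rot: [180.0, -0.2, -173.5]
force: [-0.9, -0.6, -0.4]
opening: 45.4
grasp_force: 0.0
time_s: 3.4
eef_pos: [450.9, 67.5, 96.3]
eef_rot: [180.0, 0.1, -173.4]
force: [-0.0, 0.4, 6.6]
opening: 11.0
grasp_force: 58.8
```

```bash
python3 -m handwheel '[[[0.006,0,0,-0.004,0],[0.006,0,0,-0.008,0],[0.006,0,0,-0.012,0],[0.006,0,0,-0.016,0],[0.006,0,0,-0.017,0],[0.006,0,0,-0.017,0],[0.006,0,0,-0.017,0]]]'
```

```text
time_s: 3.98
eef_pos: [450.5, 67.4, 112.3]
eef_rot: [180.0, 0.1, -173.4]
force: [5.7, 2.1, -10.8]
opening: 10.8
grasp_force: 58.3
```

```bash
python3 -m handwheel '[[[0.006,0,0,0,5],[0.006,0,0,0,10],[0.006,0,0,0,15],[0.006,0,0,0,20],[0.006,0,0,0,25],[0.006,0,0,0,30],[0.006,0,0,0,35],[0.006,0,0,0,40],[0.006,0,0,0,45],[0.006,0,0,0,45]]]'
python3 -m handwheel '[[[0.006,0,0,0.002,0],[0.006,0,0,0.003,0],[0.006,0,0,0.004,0],[0.006,0,0,0.004,0]]]'
```

```text
time_s: 4.82
eef_pos: [450.7, 68.0, 112.2]
eef_rot: [179.9, -0.0, 141.5]
force: [5.8, 3.6, -9.7]
opening: 10.8
grasp_force: 58.4
time_s: 5.15
eef_pos: [450.8, 68.0, 109.2]
eef_rot: [179.9, 0.0, 141.6]
force: [2.0, 3.7, 2.5]
opening: 11.0
grasp_force: 60.5
```

The downward force switched to a supporting one 13 mm up, which means the plunger is parked. I'll release and rise.

```bash
python3 -m handwheel '[[[0.02,0,0,0,0],[0.03,0,0,0,0],[0.05,0,0,0,0],[0.05,0,0,0,0],[0.05,0,0,-0.02,0],[0.05,0,0,-0.05,0],[0.05,0,0,-0.075,0],[0.05,0,0,-0.075,0]]]'
python3 - <<'E'
from h import *
c=cap("scene");save(c,"s4.png",(200,110,370,270),4.5)
E
```

```text
time_s: 5.82
eef_pos: [452.7, 67.1, 187.4]
eef_rot: [179.8, 0.3, 141.6]
force: [0.0, 1.1, 0.0]
opening: 49.7
grasp_force: 0.0
```

View pics/s4.png

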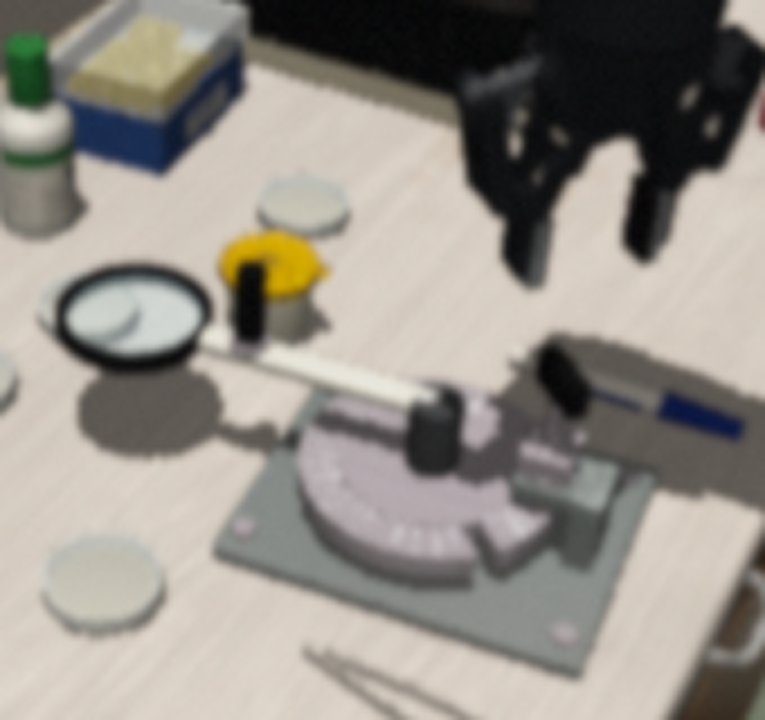

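The T-grip stands higher and twisted, so it is parked. Next I'll go to the peg.

```bash
python3 -m handwheel '[[[0.05,-0.02,0.02,0,-6],[0.05,-0.04,0.04,0,-12],[0.05,-0.06,0.06,0,-18],[0.05,-0.08,0.08,0,-24],[0.05,-0.1,0.1,0,-30],[0.05,-0.1088,0.1107,0,-36],[0.05,-0.1088,0.1107,0,-42],[0.05,-0.1088,0.1107,0,-45],[0.05,-0.1088,0.1107,0,-45],[0.05,-0.1088,0.1107,0,-45]]]'
python3 -m handwheel '[[[0.05,0,0,0.03,0],[0.05,0,0,0.06,0],[0.05,0,0,0.08,0],[0.05,0,0,0.08,0],[0.05,0,0,0.08,0]]]'
python3 -m handwheel '[[[0.03,0,0,0,0],[0.022,0,0,0,0],[0.018,0,0,0,0],[0.012,0,0,0,0],[0.012,0,0,0,0],[0.012,0,0,0,0]]]'
```

```text
time_s: 6.7
eef_pos: [603.3, 86.3, 181.9]
eef_rot: [180.0, -0.1, -173.5]
force: [-0.7, 0.0, -0.9]
opening: 49.9
grasp_force: 0.0
time_s: 7.12
eef_pos: [602.8, 86.3, 102.2]
eef_rot: [180.0, -0.2, -173.5]
force: [1.2, -1.0, 0.1]
opening: 50.1
grasp_force: 0.0
time_s: 7.62
eef_pos: [605.5, 86.3, 105.2]
eef_rot: [-180.0, 0.2, -173.4]
force: [0.1, 0.2, 5.8]
opening: 14.9
grasp_force: 58.3
```

The peg is held at 15 mm opening. I'll swing along the arc of radius 100 to about 44°, just short of the notch.

```bash
python3 -m handwheel '[[[0.012,0.0002,0.007,0,-4],[0.012,0.001,0.0139,0,-8],[0.012,0.0022,0.0208,0,-12],[0.012,0.0039,0.0276,0,-16],[0.012,0.006,0.0342,0,-20],[0.012,0.0087,0.0407,0,-24],[0.012,0.0117,0.047,0,-28],[0.012,0.0152,0.053,0,-32],[0.012,0.0191,0.0588,0,-36],[0.012,0.0234,0.0643,0,-40],[0.012,0.0281,0.0695,0,-44],[0.012,0.0281,0.0695,0,-44]]]'
python3 -m handwheel '[[[0.03,0,0,0,0],[0.05,0,0,0,0],[0.05,0,0,0,0],[0.05,0,0,-0.03,0],[0.05,0,0,-0.06,0],[0.05,0,0,-0.09,0],[0.05,0,0,-0.09,0]]]'
python3 - <<'E'
from h import *
c=cap("top");save(c,"t5.png",(190,130,320,290),4)
c=cap("scene");save(c,"s5.png",(200,110,370,270),4.5)
E
```

```text
time_s: 8.62
eef_pos: [568.2, 151.1, 105.1]
eef_rot: [-179.8, -0.1, -129.2]
force: [-3.4, -7.0, 7.9]
opening: 14.7
grasp_force: 58.6
time_s: 9.2
eef_pos: [571.7, 153.0, 199.3]
eef_rot: [-179.7, 0.4, -129.4]
force: [0.9, 0.4, -0.1]
opening: 50.1
grasp_force: 0.0
```

View pics/s5.png

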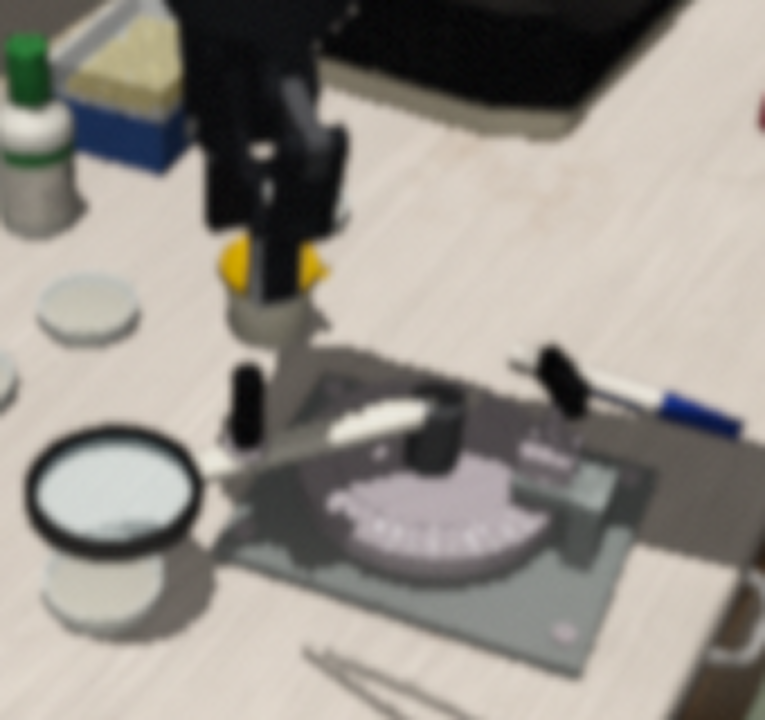

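The lens now stands over the dish side and the plunger is still parked. I'll go back to the plunger.

```bash
python3 -m handwheel '[[[0.05,0.02,0.005,0,7],[0.05,0.04,0.01,0,14],[0.05,0.06,0.015,0,21],[0.05,0.08,0.02,0,28],[0.05,0.1,0.025,0,35],[0.05,0.12,0.032,0,42],[0.05,0.1414,0.0379,0,49],[0.05,0.1414,0.0379,0,56],[0.05,0.1414,0.0379,0,63],[0.05,0.1414,0.0379,0,70],[0.05,0.1414,0.0379,0,77],[0.05,0.1414,0.0379,0,84]]]'
python3 -m handwheel '[[[0.05,0,0,0.02,5],[0.05,0,0,0.04,5],[0.05,0,0,0.05,5],[0.05,0,0,0.05,5]]]'
```

```text
time_s: 10.3
eef_pos: [448.0, 67.1, 191.7]
eef_rot: [-179.9, -0.2, 146.2]
force: [-0.2, 0.6, 0.2]
opening: 50.2
grasp_force: 0.0
time_s: 10.63
eef_pos: [446.1, 67.1, 139.9]
eef_rot: [-179.8, -0.3, 141.6]
force: [0.5, 0.2, 0.0]
opening: 50.4
grasp_force: 0.0
```

```bash
python3 -m handwheel '[[[0.05,-0.002,0.0015,0.01,0],[0.05,-0.002,0.0015,0.02,0],[0.05,-0.002,0.0015,0.026,0],[0.05,-0.002,0.0015,0.03,0],[0.05,-0.002,0.0015,0.03,0],[0.05,-0.002,0.0015,0.03,0]]]'
```

```text
time_s: 11.13
eef_pos: [451.7, 67.0, 113.3]
eef_rot: [-180.0, -0.0, 141.6]
force: [1.3, 0.7, 0.9]
opening: 50.0
grasp_force: 0.0
```

```bash
python3 -m handwheel '[[[0.04,0.0008,-0.0006,0.0045,0],[0.03,0.0008,-0.0006,0.0045,0],[0.02,0.0008,-0.0006,0.0045,0],[0.014,0.0008,-0.0006,0.0045,0],[0.006,0.0008,-0.0006,0.0045,0],[0.006,0.0008,-0.0006,0.0045,0],[0.006,0.0008,-0.0006,0.0045,0]]]'
python3 -m handwheel '[[[0.006,0,0,-0.002,0],[0.006,0,0,-0.0035,0],[0.006,0,0,-0.0035,0],[0.006,0,0,-0.0035,0]]]'
```

```text
time_s: 11.72
eef_pos: [451.4, 67.7, 109.2]
eef_rot: [179.9, 0.0, 141.6]
force: [2.0, 5.0, 0.7]
opening: 10.9
grasp_force: 59.4
time_s: 12.05
eef_pos: [451.1, 67.6, 111.8]
eef_rot: [179.9, -0.0, 141.6]
force: [4.7, 3.8, -10.5]
opening: 10.8
grasp_force: 58.5
```

```bash
python3 -m handwheel '[[[0.006,0,0,0,-5],[0.006,0,0,0,-10],[0.006,0,0,0,-15],[0.006,0,0,0,-20],[0.006,0,0,0,-25],[0.006,0,0,0,-30],[0.006,0,0,0,-35],[0.006,0,0,0,-40],[0.006,0,0,0,-45],[0.006,0,0,0,-45]]]'
python3 -m handwheel '[[[0.006,0,0,0.002,0],[0.006,0,0,0.004,0],[0.006,0,0,0.005,0],[0.006,0,0,0.005,0],[0.006,0,0,0.005,0]]]'
```

```text
time_s: 12.88
eef_pos: [451.1, 67.2, 111.6]
eef_rot: [180.0, 0.0, -173.2]
force: [5.0, 3.5, -10.3]
opening: 11.1
grasp_force: 58.5
time_s: 13.3
eef_pos: [451.2, 67.2, 106.7]
eef_rot: [180.0, 0.0, -173.4]
force: [4.6, 3.0, -8.5]
opening: 11.1
grasp_force: 58.6
```

It has passed below the park height with the spring still pulling, so it is in the slot. I'll release it and go back to the peg.

```bash
python3 -m handwheel '[[[0.006,0,0,0.001,0],[0.03,0,0,0.001,0],[0.05,0,0,0.001,0],[0.05,0,0,0.001,0],[0.05,0,0,-0.03,0],[0.05,0,0,-0.06,0],[0.05,0,0,-0.085,0],[0.05,0,0,-0.085,0]]]'
python3 - <<'E'
from h import *
c=cap("scene");save(c,"s6.png",(200,110,370,270),4.5)
c=cap("top");np.save("t6.npy",c,allow_pickle=True);save(c,"t6.png",(190,130,310,280),4)
E
```

```text
time_s: 13.97
eef_pos: [453.5, 66.7, 197.0]
eef_rot: [-179.9, 0.4, -173.4]
force: [2.0, -0.5, 0.4]
opening: 49.9
grasp_force: 0.0
```

View pics/s6.png

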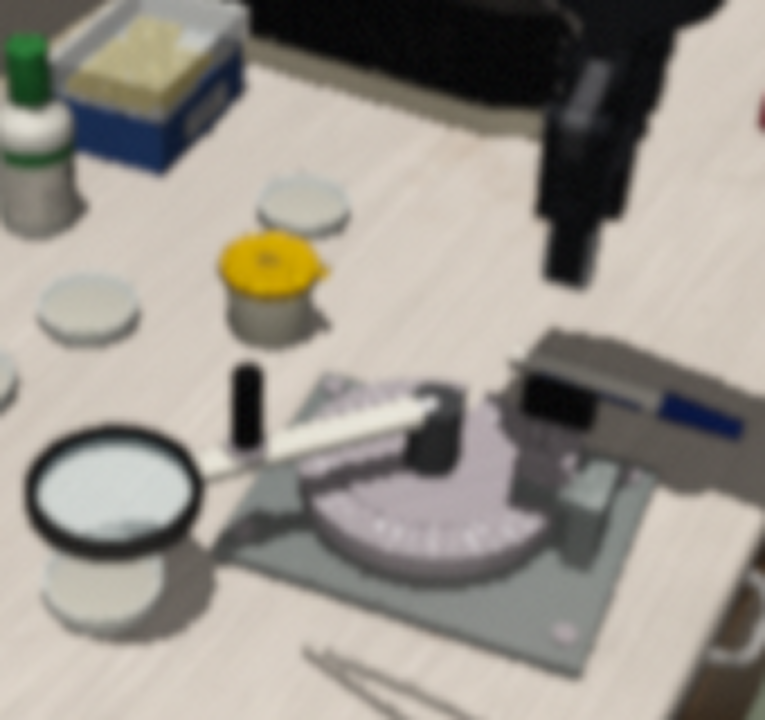

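View pics/t6.png

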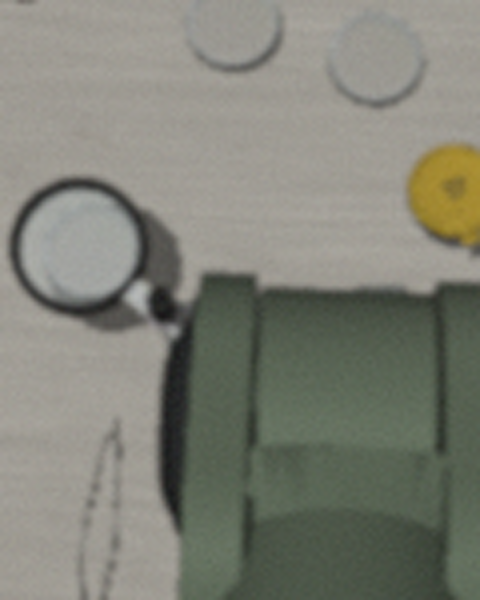

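The lens is over the dish, and the T-grip looks as low as it was at the start. The pin may already be in. I'll compare numerically.

Run:
```python
from h import *
c=np.load("t6.npy",allow_pickle=True).item();d0=np.load("scene.npy",allow_pickle=True).item()
P=ray(c,np.array([(162,304)])/4+[190,130],128)[:,:2]-[505,74.3];print(np.hypot(*P.T),np.degrees(np.arctan2(P[:,1],P[:,0]))-6.6)
L=ray(c,np.array([(80,247)])/4+[190,130],80)[:,:2]-[505,74.3];print(np.hypot(*L.T),np.degrees(np.arctan2(L[:,1],L[:,0]))-6.6)
d1=cap("scene")
for d in(d0,d1):
    m=(d["pixels"].max(2)[185:210,312:336]<45);r,q=np.nonzero(m);print(m.sum(),r.min()+185,r.max()+185,r.mean()+185,q.mean()+312)
```

```text
[99.60036083] [45.54268977]
[165.83350654] [45.54907195]
120 194 204 199.14166666666668 323.675
153 193 205 199.0653594771242 323.5947712418301
```

The grip height matches the start to about 0.1 px, and 10 mm would be about 4 px. So the pin appears home, with the arm at about 45.5° (0.79 rad). I'll confirm with a gentle nudge of the peg.

```bash
python3 -m handwheel '[[[0.05,-0.03,0.015,0,-7],[0.05,-0.05,0.03,0,-14],[0.05,-0.07,0.04,0,-21],[0.05,-0.09,0.05,0,-28],[0.05,-0.11,0.06,0,-35],[0.05,-0.1243,0.0721,0,-42],[0.05,-0.1243,0.0721,0,-45.5],[0.05,-0.1243,0.0721,0,-45.5],[0.05,-0.1243,0.0721,0,-45.5]]]'
python3 -m handwheel '[[[0.05,0,0,0.03,0],[0.05,0,0,0.06,0],[0.05,0,0,0.085,0],[0.05,0,0,0.085,0],[0.05,0,0,0.085,0]]]'
python3 -m handwheel '[[[0.03,0,0,0,0],[0.022,0,0,0,0],[0.018,0,0,0,0],[0.012,0,0,0,0],[0.012,0,0,0,0],[0.012,0,0,0,0]]]'
```

```text
time_s: 14.87
eef_pos: [564.7, 152.7, 190.5]
eef_rot: [179.9, -0.2, -128.0]
force: [-0.5, 0.8, 0.2]
opening: 49.6
grasp_force: 0.0
time_s: 15.28
eef_pos: [563.9, 152.3, 106.0]
eef_rot: [179.8, -0.2, -128.0]
force: [-0.3, 0.1, 0.1]
opening: 49.7
grasp_force: 0.0
time_s: 15.78
eef_pos: [567.8, 152.8, 109.4]
eef_rot: [-179.8, 0.1, -127.9]
force: [0.1, -1.6, 6.4]
opening: 14.5
grasp_force: 58.4
```

Nudge ±4 mm tangentially.

```bash
python3 -m handwheel '[[[0.012,0,0.002,0,0],[0.012,0,0.004,0,0],[0.012,0,0.004,0,0]]]'
python3 -m handwheel '[[[0.012,0,-0.004,0,0],[0.012,0,-0.008,0,0],[0.012,0,-0.008,0,0]]]'
python3 -m handwheel '[[[0.012,0,0.002,0,0],[0.012,0,0.004,0,0],[0.012,0,0.004,0,0]]]'
```

```text
time_s: 16.03
eef_pos: [567.0, 153.4, 109.4]
eef_rot: [-179.4, 0.1, -128.0]
force: [7.0, -7.1, 1.5]
opening: 14.5
grasp_force: 58.6
time_s: 16.28
eef_pos: [570.2, 150.9, 109.3]
eef_rot: [-180.0, 0.2, -128.0]
force: [-1.3, 1.6, 9.7]
opening: 14.4
grasp_force: 59.3
time_s: 16.53
eef_pos: [567.7, 152.8, 109.4]
eef_rot: [-179.8, 0.1, -127.9]
force: [0.6, -1.0, 6.0]
opening: 14.4
grasp_force: 59.0
```

```bash
python3 -m handwheel '[[[0.012,0,-0.004,0,0],[0.012,0,-0.007,0,0],[0.012,0,-0.007,0,0],[0.012,0,-0.007,0,0]]]'
python3 -m handwheel '[[[0.012,0,0.003,0,0],[0.012,0,0.006,0,0],[0.012,0,0.006,0,0]]]'
```

```text
time_s: 16.87
eef_pos: [571.2, 150.1, 109.3]
eef_rot: [179.9, 0.2, -127.9]
force: [-4.8, 3.2, 11.2]
opening: 14.1
grasp_force: 59.6
time_s: 17.12
eef_pos: [567.9, 152.7, 109.3]
eef_rot: [-179.8, 0.1, -127.9]
force: [0.6, -0.5, 7.7]
opening: 14.4
grasp_force: 59.2
```

```bash
python3 -m handwheel '[[[0.012,0,-0.005,0,0],[0.012,0,-0.010,0,0],[0.012,0,-0.012,0,0],[0.012,0,-0.012,0,0]]]'
python3 -m handwheel '[[[0.012,0,0.006,0,0],[0.012,0,0.011,0,0],[0.012,0,0.011,0,0]]]'
```

```text
time_s: 17.45
eef_pos: [573.0, 149.2, 109.2]
eef_rot: [179.4, 0.3, -127.7]
force: [-12.9, 10.6, 18.0]
opening: 14.6
grasp_force: 60.9
time_s: 17.7
eef_pos: [568.3, 152.2, 109.3]
eef_rot: [-179.9, 0.1, -127.9]
force: [-2.1, 0.7, 9.3]
opening: 14.0
grasp_force: 59.8
```

The resistance rises to about 17 N, so the arm is locked. I'll release, retreat and check once more.

```bash
python3 -m handwheel '[[[0.03,0,0,0,0],[0.05,0,0,0,0],[0.05,0,0,0,0],[0.05,0,0,-0.03,0],[0.05,0,0,-0.06,0],[0.05,0,0,-0.1,0],[0.05,0,0,-0.13,0],[0.05,0,0,-0.13,0],[0.05,0,0,-0.13,0],[0.05,0,0,-0.13,0]]]'
python3 - <<'E'
from h import *
d0=np.load("scene.npy",allow_pickle=True).item()
d1=cap("scene");save(d1,"s7.png",None,1.5)
for d in(d0,d1):
    m=(d["pixels"].max(2)[185:210,312:336]<45);r,q=np.nonzero(m);print(m.sum(),r.min()+185,r.max()+185,r.mean()+185,q.mean()+312)
E
```

```text
time_s: 18.53
eef_pos: [566.9, 151.6, 236.4]
eef_rot: [179.9, -0.1, -127.9]
force: [0.9, 0.2, -0.3]
opening: 50.1
grasp_force: 0.0
120 194 204 199.14166666666668 323.675
136 194 205 199.38970588235293 323.7647058823529
```

View pics/s7.png

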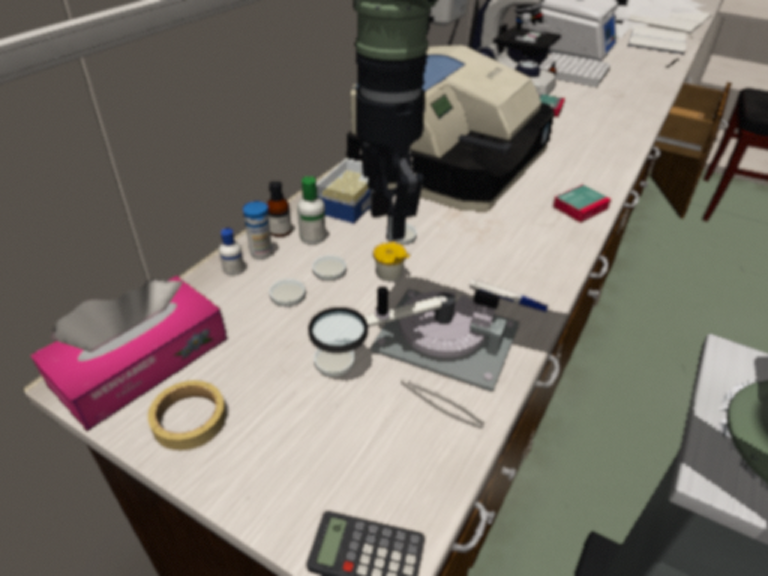

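The lens is over the dish at (337,330). The grip at (487,298) is at its home height, everything else is where it was, and the robot is clear.

```bash
python3 -c "
from bench import bot
print(bot.finish_job())"
```

```text
the job is handed in; nothing more can be done
None
```

The job is handed in at about 18.5 s: the lens is over the petri dish at about 45.5°, the plunger is back at its home height, and the arm held when I pushed the peg both ways; the dish, the cup and the other things look unmoved.

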